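# Set the sampling valve two turns open over the dipper

## Task

Get the draw-off valve ready for a paint sample (the line is not under pressure yet): first stand the steel dipper on the bench with the middle of its cup under the valve's outlet, and let go of it. Then take the crank handle on the valve's wheel, turn it clockwise seen from above until the valve is fully shut against its stop, and back it off exactly two full turns. Finish still gripping the crank handle between the fingers with the wheel at rest, as one keeps a hand on an open sampling valve, leaving the dipper under the outlet and without pushing the flow cup, spanner or tape roll about.

Things in the scene. Friction and masses are not known exactly. Their poses are not given: they have to be found in the camera images.
- valve: Fixed draw-off station: brass globe valve, stem upright, on a pipe at 115 mm height along its own y. Origin on the bench straight below the stem's axis. At +y 110 mm a riser comes up through the bench in a round flange (92 mm across), a small gauge on top (up to 200 mm high); at -y 105 mm an elbow turns the outlet down. A thin post (foot 50 mm square) stands under the stem.
- outlet (a point): Centre of the open lower end of the downward outlet spout (25 mm outside), 83 mm above the bench; 105 mm from the stem's axis, on the side away from the gauge.
- wheel_axis (a point): Point on the vertical axis of stem and wheel, 240 mm above the bench, fixed.
- wheel (a joint): Turn of the handwheel in rad: 0 = shut against the stop, growing as it opens, counter-clockwise seen from above (positive about world z); one turn is 6.283, two turns 12.566; end of travel 19.5. It stands between 1 and 5.5 at the start. At 0 the crank handle lies on the station's own -x side. It stays where it is left (friction about 0.1 N m, i.e. about 2 N at the handle). The screw lifts wheel and handle by 4 mm a turn of opening.
- crank_handle: Black revolving handle standing upright on the wheel's rim, 55 mm from the wheel's axis: 22 mm thick, 58 mm high. It spins freely on its own vertical pin, so that a grip of constant direction can carry it round the circle. Origin at its lower end (211 mm above the bench when shut), just above the 12 mm thick rim of the wheel (122 mm across, upper side at 206 mm when shut).
- handle_grip (a point): Point on the crank handle's axis at mid height, where to grip it: 245 mm above the bench when the valve is shut, 253 mm at two turns open.
- dipper: Loose stainless sampling dipper, 0.28 to 0.46 kg: round cup 82 mm wide at the rim, 72 mm at the base, 60 mm high, wall 3 mm, with a straight round handle 12 mm thick along its own -x, from the cup out to 186 mm from the cup's axis, centre line 50 mm above the bench. Origin at the centre of the cup's underside.
- dipper_mouth (a point): Centre of the dipper's rim, 60 mm above its underside.
- dipper_handle (a point): Point on the dipper handle's centre line 120 mm from the cup's axis, 50 mm high: a good place to grip it, fingers closing across the handle.
- viscosity_cup: Bystander: small flow cup on wire legs, 53 mm wide, 63 mm high, origin at the centre of its underside.
- spanner: Bystander: flat spanner 27 x 170 x 8 mm lying on the bench, long along its own y, origin at the centre of its underside.
- tape_roll: Bystander: roll of masking tape lying flat, 98 mm across, 24 mm high, origin at the centre of its underside.

How it is judged:
On the way, in this order (a step that is already met when the one before it is completed fails the run):
1. the dipper stands upright on the bench with its cup under the outlet, let go, the valve not yet shut (horizontal distance between dipper_mouth and outlet below 0.02 m and angle between dipper's own z axis and vertical below 0.08 rad and height (world z) of dipper below 0.006 m and contact force between the fingers and dipper below 0.3 N and value of joint wheel above 0.5 rad), for 0.2 s.
2. the valve is shut against its stop (value of joint wheel below 0.06 rad), for 0.2 s.
At the end, for the whole second after the job is handed in: Wheel at rest two turns (12.566 rad) from its stop, within 0.175 rad; crank handle gripped with over 2.5 N, its axis within 15 mm of the grasp point seen from above; dipper upright on the bench, untouched, the middle of its cup within 20 mm of the outlet seen from above (value of joint wheel between 12.39 and 12.74 rad and velocity of joint wheel between -0.05 and 0.05 rad/s and contact force between the fingers and crank_handle above 2.5 N and horizontal distance between the grasp point and handle_grip below 0.015 m and horizontal distance between dipper_mouth and outlet below 0.02 m and angle between dipper's own z axis and vertical below 0.08 rad and height (world z) of dipper below 0.006 m and linear speed of dipper below 0.02 m/s and contact force between each of the arm, the fingers and dipper below 0.3 N); the arm keeps its last pose, push and grip.
It fails at once if a bystander is moved by more than 30 mm (distance of any of viscosity_cup, spanner, tape_roll from where it was at the start of the episode above 0.03 m).
It fails at once if the dipper is tipped over (angle between dipper's own z axis and vertical above 0.7 rad).
It also fails if it takes over 72 s, if anything falls off the work surface, if the arm or the gripper's body presses on something with over 40 N, if the wrist force passes 120 N, or if a joint passes its speed limit or range.

## Robot

A 6-joint arm with a two-finger parallel gripper is mounted at the origin on a cart in front of the work surface, level with it; the furniture and walls round the work are solid. World frame = base frame: x ahead of the robot, y to its left, z up, the work surface at z = 0. Lengths are in m, angles in rad, forces in N, time in s.
With the tool pointing down it reaches from about 0.425 to 1.125 m from the base axis. Payload 14.9 kg.
Tool frame: the origin (TCP) lies at the very end of the fingers, on their centre line; the grasp point (between the pads) lies 19 mm behind it; z points along the fingers, y is the line along which they close (so a half turn about z gives the same grasp; the last joint's range is limited). The gripper opens to 91 mm and grips with 3 to 60 N. Pads are 32 mm wide; open, the fingers measure 118 mm over their backs; the gripper's body (76 mm by 178 mm) begins 60 mm behind the grasp point.
Start: joints at [1.163, 0.379, 1.734, -0, 1.028, -0.033], TCP at [0.256, 0.651, 0.214] pointing down, gripper open.
Joint ranges: [-2.77, 2.77], [-0.74, 2.19], [0, 2.66], [-1.06, 4.2], [0.31, 2.87], [-3.08, 3.08]. Speed limits (rad/s): [1.89, 1.89, 2.39, 3.14, 3.14, 3.14].

## Interface

Orientations are given as a unit quaternion [x, y, z, w].
In Python, from bench import env gives the robot as it stands.
- The arm moves only by the shell command python3 -m pendant 'ROWS' [FORCE]. ROWS is JSON, a list of rows, each a list of 3 entries, a list of its own where there are three numbers: the opening, from 0 (shut) to 1 (fully open), then the shift along the world's x, y, z scaled (see below), then the turn, a rotation vector about the world's x, y, z scaled (see below). A call has 1 to 5 rows; each row is the pose to reach, as a shift and turn from the pose commanded when the call began; what a row does not reach only later rows make up. The controller multiplies each number of a shift by 0.15 m and each number of a turn by pi/2 rad. A row lasts 1/10 s, in which the tool goes at most 50 mm and 8.59 degrees, less where a joint would pass 70% of its speed; a pose out of reach is approached as far as the arm can. A call with a number of a shift or a turn outside -1 to 1 is refused whole. A call with a gripper value outside its range is refused whole. The fingers move at their own pace and stop on an object; FORCE is the grip in N (left out, the last holds). Time passes only in rows, so rows that repeat a pose let the fingers close. It gives the time, the measured TCP pose, the force, the opening and the grip force at its end, in the units of the state.
- env.state(): the state, without advancing time (a new reading comes with each control period).
- env.capture(name): name is "side" or "top" or "wrist"; returns (picture, depth): 400x640x3 uint8, red, green, blue; 400x640 float32, m along the optical axis (not along the pixel's ray), 0 where there is no reading.
- env.camera_params(name): a dict with "vfov" (degrees; the focal length in pixels is half the picture's height over the tangent of half this angle, whatever the lens; pixels are square), "cx", "cy" (the principal point, pixels), "dist_coeffs" ([k1, k2, p1, p2, k3] as OpenCV has them; the pictures are not rectified), "world_from_camera" (4x4, takes a point from camera to world coordinates); the wrist camera has in their place "hand_eye" (4x4, takes a point from camera to tool coordinates, whose origin is the TCP and whose axes are the flange's). Camera axes: x right, y down, z forward; pixel columns grow to the right and rows downward; lengths in m; the calibration is good to about 2 mm. A picture is of the moment at which its call begins: read the wrist's pose just before it. camera_params takes no time and is no camera call.
- env.close_job(): hands the job in; it is judged then, once.
The state is a dict: "time_s": time; "joint_pos": joint angles; "qd": joint speeds; "joint_torque": joint torques, N m; "eef_pos": TCP position; "eef_rot": TCP orientation; "force": force on the tool from outside, world axes, zero at the start; "ft_torque": the same for the moment, N m; "width": opening from 0.0 (shut) to 1.0 (fully open); "gripper_force": force on a finger pad.
Only numpy, scipy, OpenCV 4.12 (cv2) and the standard library are available. Lean on these libraries where they do the work, as an engineer would, in place of code of your own. Each camera call takes 0.05 s, during which the arm holds its last target. There are 200 camera calls.

## Working session

There is one attempt and no reset: what is moved stays moved. The work goes in short steps, Python scripts to look and compute and a shell command to move; the robot and the scene stay as the last step left them, time stands still between calls to the robot, and variables do not carry over. Pictures are saved under pics/ and viewed, at most 10 in all, crops included, and the job is handed in when it is done.

```bash
mkdir -p pics; ls; python3 - <<'E'
from bench import env
import cv2
for n in("top","side"):
    p,d=env.capture(n); cv2.imwrite(f"pics/{n}0.png",p[:,:,::-1])
    import numpy as np; np.save(f"pics/{n}0.npy",d)
    print(n,env.camera_params(n))
print(env.camera_params("wrist")); print(env.state())
E
```

```text
pics
top {'vfov': 42.459596892629314, 'cx': 320.3332093809056, 'cy': 197.16912881657674, 'dist_coeffs': array([-0.09543629,  0.        ,  0.        ,  0.        ,  0.        ]), 'world_from_camera': array([[-0.01052419, -0.99150162,  0.12966794,  0.34442601],
       [-0.99993229,  0.01107919,  0.00355954, -0.03358927],
       [-0.0049659 , -0.1296217 , -0.99155109,  1.54407999],
       [ 0.        ,  0.        ,  0.        ,  1.        ]])}
side {'vfov': 50.508342794473606, 'cx': 321.40679935547735, 'cy': 193.48426739638117, 'dist_coeffs': array([-0.00715993,  0.        ,  0.        ,  0.        ,  0.        ]), 'world_from_camera': array([[ 0.86897382, -0.25572792,  0.42365993,  0.05826552],
       [-0.49485011, -0.44419892,  0.74686725, -0.85690546],
       [-0.00280552, -0.85865625, -0.51254422,  0.72568354],
       [ 0.        ,  0.        ,  0.        ,  1.        ]])}
{'vfov': 66.22092302692022, 'cx': 326.03410751282706, 'cy': 197.77577336118105, 'dist_coeffs': array([-0.04669264,  0.        ,  0.        ,  0.        ,  0.        ]), 'hand_eye': array([[ 3.56907028e-04, -9.6962
[... 298 characters left out ...]
000e+00]])}
{'time_s': 0.1, 'joint_pos': array([ 1.16273037e+00,  3.79319556e-01,  1.73469565e+00, -3.53657069e-05,
        1.02852166e+00, -3.33186402e-02]), 'qd': array([-0.0005784 , -0.0024348 , -0.00206019,  0.00143174,  0.00154021,
        0.00071307]), 'joint_torque': array([-1.12261219e-03, -7.65040040e+01, -4.35293591e+01,  6.51648408e-02,
        3.98939720e-02,  2.47893644e-05]), 'eef_pos': array([0.25611528, 0.65109588, 0.21339266]), 'eef_rot': array([ 1.86270172e-01,  9.82498448e-01, -4.63970843e-04, -8.85721300e-05]), 'force': array([0.46221839, 0.32104043, 0.35040308]), 'ft_torque': array([-0.00747848,  0.02724892, -0.01991357]), 'gripper_force': 0.0, 'width': 1.00254268576987}
```

View pics/top0.png

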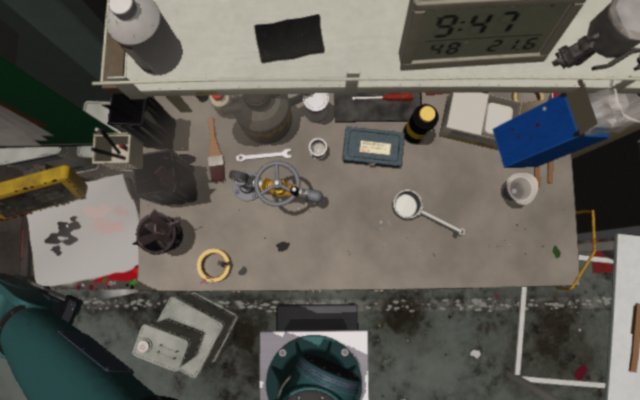

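View pics/side0.png

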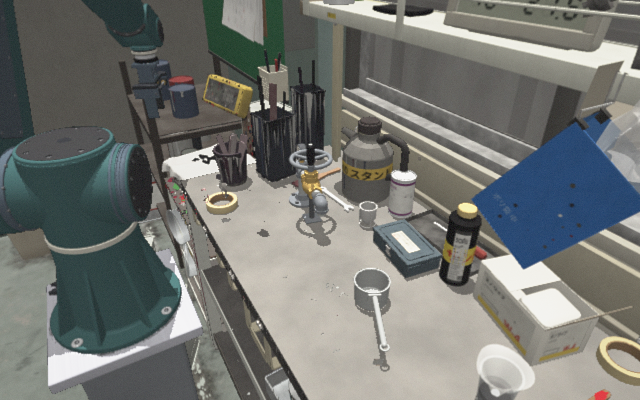

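The top view shows the valve at (277,184), with the gauge left at (240,180) and the outlet right at about (318,200). The dipper cup is at (407,204) with its handle running to (462,233), and the spanner, flow cup and tape are at (264,155), (318,147) and (214,265). I'll enlarge this region.

```bash
cat > h.py <<'E'
import numpy as np, cv2
from bench import env
from scipy.spatial.transform import Rotation as R
def cam(n):
    c=env.camera_params(n); f=200/np.tan(np.radians(c['vfov']/2))
    K=np.array([[f,0,c['cx']],[0,f,c['cy']],[0,0,1.]])
    if n=='wrist':
        s=env.state(); T=np.eye(4); T[:3,:3]=R.from_quat(s['eef_rot']).as_matrix(); T[:3,3]=s['eef_pos']
        T=T@c['hand_eye']
    else: T=c['world_from_camera']
    return K,np.array(c['dist_coeffs']),T
def onplane(C,uv,z):
    K,D,T=C; p=cv2.undistortPoints(np.array([[uv]],float),K,D)[0,0]
    d=T[:3,:3]@[p[0],p[1],1]; o=T[:3,3]; return o+d*(z-o[2])/d[2]
def proj(C,P):
    K,D,T=C; W=np.linalg.inv(T)
    return cv2.projectPoints(np.array(P,float).reshape(-1,3),cv2.Rodrigues(W[:3,:3])[0],W[:3,3],K,D)[0][:,0]
def cloud(C,d):
    K,D,T=C; v,u=np.mgrid[:400,:640]; uv=np.stack([u,v],-1).reshape(-1,1,2).astype(float)
    p=cv2.undistortPoints(uv,K,D)[:,0]; P=np.c_[p,np.ones(len(p))]*d.reshape(-1,1)
    return (P@T[:3,:3].T+T[:3,3]).reshape(400,640,3)
E
python3 - <<'E'
import cv2
from h import *
p=cv2.imread("pics/top0.png")[130:280,200:480]
cv2.imwrite("pics/c1.png",cv2.resize(p,(784,420),interpolation=3))
W=cloud(cam('top'),np.load("pics/top0.npy"))
for v,u in [(184,277),(204,407),(232,461),(197,315),(80,300),(100,265),(147,318),(155,264),(265,200),(120,340)]: print(u,v,W[v,u].round(3))
E
```

```text
277 184 [0.555 0.085 0.209]
407 204 [ 0.522 -0.289  0.004]
461 232 [ 0.435 -0.45   0.006]
315 197 [ 0.529 -0.014  0.135]
300 80 [0.678 0.004 0.647]
265 100 [0.771 0.113 0.25 ]
318 147 [ 0.698 -0.023  0.015]
264 155 [0.678 0.143 0.003]
200 265 [0.345 0.329 0.023]
340 120 [ 0.787 -0.091 -0.002]
```

View pics/c1.png

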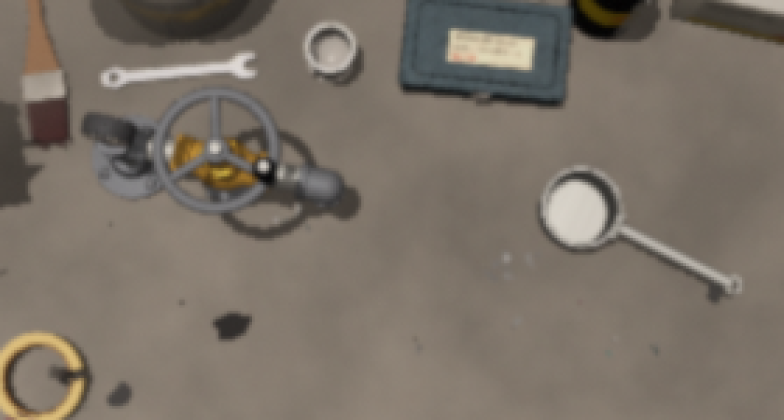

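In the crop, the wheel rim centre is at (216,151), the black handle top at (264,166) and the elbow at (322,183). The flange is at (130,165), the dipper rim centre at (581,208) and its handle end at (735,286).

```bash
python3 - <<'E'
from h import *
C=cam('top')
f=lambda u,v,z: onplane(C,(200+(u+.5)/2.8-.5,130+(v+.5)/2.8-.5),z)[:2]
w=f(216.5,151,.206);h=f(264,166,.271);e=f(322,183,.130);g=f(130,162,.012);d=f(581.5,208,.06);de=f(735,286,.053)
print('wheel',w,'handle',h,np.linalg.norm(h-w),'elbow',e,np.linalg.norm(e-w),'flange',g,np.linalg.norm(g-w))
print('dip',d,'end',de,np.linalg.norm(de-d))
a=lambda v:np.arctan2(v[1],v[0])
print('elbow dir',a(e-w),'flange->elbow dir',a(e-g),'handle dir',a(h-w),'dip x',a(d-de))
# side camera checks
P=np.load("pics/side0.npy"); W=cloud(cam('side'),P)
m=(abs(W[...,0]-d[0])<.06)&(abs(W[...,1]-d[1])<.06)&(W[...,2]>.052)&(W[...,2]<.07)
print(W[m].mean(0),np.ptp(W[m],axis=0),m.sum())
m=(np.hypot(W[...,0]-w[0],W[...,1]-w[1])<.075)&(W[...,2]>.19)&(W[...,2]<.225); q=W[m]
print(q.min(0),q.max(0)); print(proj(cam('side'),[[*w,.206],[*h,.245],[*e,.083],[*d,.06]]))
# obstacles taller than 0.1 in workspace
T=cloud(C,np.load("pics/top0.npy"))
m=(T[...,2]>.3)&(T[...,0]>.3)&(T[...,0]<.9)&(T[...,1]<.4)&(T[...,1]>-.6); print('tall minx',np.percentile(T[m][:,0],[0,1,5]),T[m][:,2].min())
E
```

```text
wheel [0.55670047 0.08493977] handle [0.53233573 0.03669256] 0.05405028736498362 elbow [ 0.53548766 -0.0129032 ] 0.10011607512761479 flange [0.57659111 0.1955224 ] 0.1123572738420536
dip [ 0.51575048 -0.28108134] end [ 0.43297138 -0.44047609] 0.17960809111391887
elbow dir -1.7842967771977525 flange->elbow dir -1.7655069869249949 handle dir -2.038434296437301 dip x 1.0918014993051361
[ 0.51380876 -0.28685188  0.05752656] [0.08442324 0.10419815 0.01102455] 355
[0.49635247 0.02578199 0.19352681] [0.61885103 0.14906066 0.22431755]
[[310.10307011 157.72824855]
 [310.41680288 153.38464492]
 [320.98425981 213.51652147]
 [371.67300756 280.79591448]]
tall minx [0.34442601 0.34442601 0.60671028] 0.30015482375235414
```

```bash
python3 - <<'E'
from h import *
T=cloud(cam('top'),np.load("pics/top0.npy")); S=cloud(cam('side'),np.load("pics/side0.npy"))
A=np.r_[T.reshape(-1,3),S.reshape(-1,3)]
for y in np.arange(.7,-.65,-.1):
    r=[]
    for x in np.arange(.2,.9,.1):
        m=(abs(A[:,0]-x)<.05)&(abs(A[:,1]-y)<.05); r.append('%5.2f'%np.percentile(A[m,2],99.) if m.sum()>5 else '  -  ')
    print('%5.1f'%y,*r)
E
```

```text
0.7  0.44  0.35 -0.07  0.26  0.54  0.40  0.53
  0.6  0.61  0.58 -0.06  0.21  0.57  0.66  0.04
  0.5  0.69  0.60  0.17  0.23  0.41  0.79  0.36
  0.4  0.76  0.01  0.17  0.35  0.37  0.65  0.65
  0.3  0.81  0.08  0.09  0.22  0.31  0.75  0.78
  0.2  0.83  0.03  0.06  0.01  0.20  0.65  0.72
  0.1 -0.74  0.01  0.01  0.21  0.21  0.65  0.59
  0.0 -0.74  1.54  0.01  0.27  0.21  0.65  0.59
 -0.1 -0.73  0.01  0.01  0.01  0.04  0.65  0.57
 -0.2 -0.74  0.01  0.01  0.06  0.05  0.74  0.78
 -0.3 -0.83  0.01  0.01  0.06  0.06  0.67  0.78
 -0.4 -0.84  0.01  0.06  0.06  0.01  0.64  0.77
 -0.5 -0.83  0.01  0.01  0.01  0.50  0.78  0.79
 -0.6 -0.83  0.01  0.01  0.11  0.58  0.78  0.78
```

```bash
python3 -m pendant '[[1,[0.17,-0.3,0.6],[0,0,-0.05]],[1,[0.33,-0.7,1],[0,0,-0.1]],[1,[0.33,-1,1],[0,0,-0.152]],[1,[0.33,-1,1],[0,0,-0.152]],[1,[0.33,-1,1],[0,0,-0.152]]]' 20
python3 -m pendant '[[1,[0.07,-0.33,0.1],[0,0,-0.05]],[1,[0.13,-0.67,0.2],[0,0,-0.1]],[1,[0.2,-1,0.2],[0,0,-0.152]],[1,[0.2,-1,0.2],[0,0,-0.152]]]'
python3 -m pendant '[[1,[0.13,-0.33,0],[0,0,-0.05]],[1,[0.27,-0.67,0],[0,0,-0.1]],[1,[0.4,-1,0],[0,0,-0.152]],[1,[0.4,-1,0],[0,0,-0.152]]]'
python3 -m pendant '[[1,[0.14,-0.33,0],[0,0,-0.05]],[1,[0.29,-0.67,0],[0,0,-0.1]],[1,[0.43,-1,0],[0,0,-0.152]],[1,[0.43,-1,0],[0,0,-0.152]]]'
```

```text
time_s: 0.6
eef_pos: [0.3065, 0.4993, 0.3664]
eef_rot: [0.303, 0.953, 0.001, 0.0]
force: [-0.4, 1.1, 0.4]
width: 0.997
gripper_force: 0.0
time_s: 1.0
eef_pos: [0.3361, 0.348, 0.3944]
eef_rot: [0.416, 0.91, 0.0, 0.0]
force: [0.3, 1.0, -0.3]
width: 0.996
gripper_force: 0.0
time_s: 1.4
eef_pos: [0.3966, 0.1984, 0.3938]
eef_rot: [0.521, 0.854, -0.0, 0.0]
force: [0.2, 1.0, -0.1]
width: 0.997
gripper_force: 0.0
time_s: 1.8
eef_pos: [0.4614, 0.0487, 0.3937]
eef_rot: [0.619, 0.786, -0.0, 0.0]
force: [-0.7, 0.4, -0.1]
width: 1.001
gripper_force: 0.0
```

```bash
python3 -m pendant '[[1,[0,-0.33,0],[0,0,-0.05]],[1,[0,-0.67,0],[0,0,-0.1]],[1,[0,-1,0],[0,0,-0.152]],[1,[0,-1,0],[0,0,-0.152]]]'
python3 -m pendant '[[1,[0,-0.33,0],[0,0,-0.05]],[1,[0,-0.67,0],[0,0,-0.1]],[1,[0,-1,0],[0,0,-0.152]],[1,[0,-1,0],[0,0,-0.152]]]'
python3 -m pendant '[[1,[0,-0.33,-0.2],[0,0,-0.05]],[1,[0,-0.67,-0.5],[0,0,-0.1]],[1,[0,-0.93,-0.8],[0,0,-0.152]],[1,[0,-0.93,-0.8],[0,0,-0.152]],[1,[0,-0.93,-0.8],[0,0,-0.152]]]'
python3 -m pendant '[[1,[0,0,0],[0,0,0]],[1,[0,0,0],[0,0,0]]]'
python3 - <<'E'
from h import *
C=cam('wrist');p,d=env.capture('wrist'); cv2.imwrite("pics/w1.png",p[:,:,::-1])
W=cloud(C,d); m=(W[...,2]>.035)&(W[...,2]<.08)&(np.hypot(W[...,0]-.49,W[...,1]+.33)<.2)
q=W[m]; print(len(q),q.min(0),q.max(0))
print(R.from_quat(env.state()['eef_rot']).as_matrix()[:,1],env.state()['eef_pos'])
print(proj(C,[[.515,-.283,.06],[.46,-.389,.056],[.433,-.44,.05]]))
E
```

```text
time_s: 2.2
eef_pos: [0.4602, -0.1021, 0.3937]
eef_rot: [0.708, 0.706, -0.0, -0.0]
force: [0.2, 0.3, -0.2]
width: 0.998
gripper_force: 0.0
time_s: 2.6
eef_pos: [0.4606, -0.2515, 0.3934]
eef_rot: [0.787, 0.617, -0.0, -0.0]
force: [-0.3, 0.5, -0.3]
width: 1.0
gripper_force: 0.0
time_s: 3.1
eef_pos: [0.4598, -0.3874, 0.2696]
eef_rot: [0.853, 0.521, -0.001, -0.003]
force: [-0.8, 0.5, 1.3]
width: 0.998
gripper_force: 0.0
time_s: 3.3
eef_pos: [0.4613, -0.3869, 0.2751]
eef_rot: [0.853, 0.522, 0.0, 0.001]
force: [0.1, 0.4, 0.3]
width: 1.002
gripper_force: 0.0
3235 [ 0.42667674 -0.44528604  0.03502031] [ 0.68106757 -0.23665345  0.06529576]
[ 0.89004947 -0.45586082  0.00168822] [ 0.46126109 -0.3870664   0.27527826]
[[325.74405571  79.24114806]
 [325.22699715 177.08937478]
 [324.6651754  218.13284939]]
```

View pics/w1.png

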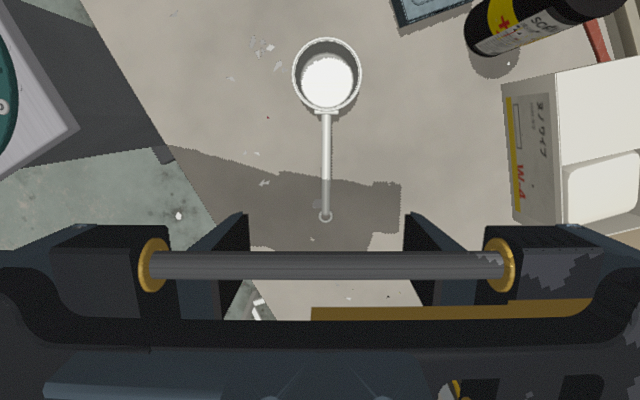

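The view shows the cup rim centred at (327,75) and the handle running straight down to its end at (325,217), between the fingers. This matches the estimate to about 4 px. I'll descend and grip.

```bash
python3 - <<'E'
from h import *
C=cam('wrist'); print(onplane(C,(327,75),.06),onplane(C,(325,217),.053))
E
python3 -m pendant '[[1,[0,0,-0.3],[0,0,0]],[1,[0,0,-0.6],[0,0,0]],[1,[0,0,-0.83],[0,0,0]],[1,[0,0,-0.83],[0,0,0]]]'
python3 -m pendant '[[1,[0,0,-0.3],[0,0,0]],[1,[0,0,-0.6],[0,0,0]],[1,[0,0,-0.8],[0,0,0]],[1,[0,0,-0.8],[0,0,0]],[1,[0,0,-0.8],[0,0,0]]]'
python3 -m pendant '[[0,[0,0,0],[0,0,0]],[0,[0,0,0],[0,0,0]],[0,[0,0,0],[0,0,0]],[0,[0,0,0],[0,0,0]],[0,[0,0,0],[0,0,0]]]' 40
python3 -m pendant '[[0,[0,0,0],[0,0,0]],[0,[0,0,0],[0,0,0]],[0,[0,0,0],[0,0,0]]]'
```

```text
[ 0.51853512 -0.27961268  0.06      ] [ 0.43453272 -0.43819386  0.053     ]
time_s: 3.75
eef_pos: [0.459, -0.3858, 0.1465]
eef_rot: [0.853, 0.521, -0.001, -0.003]
force: [0.7, -0.1, 0.4]
width: 1.001
gripper_force: 0.0
time_s: 4.25
eef_pos: [0.4616, -0.3888, 0.0318]
eef_rot: [0.854, 0.521, 0.0, 0.001]
force: [-0.6, -1.0, -0.2]
width: 1.003
gripper_force: 0.0
time_s: 4.75
eef_pos: [0.4604, -0.3882, 0.0297]
eef_rot: [0.854, 0.521, 0.0, 0.0]
force: [-0.0, -0.1, 0.5]
width: 0.593
gripper_force: 0.0
time_s: 5.05
eef_pos: [0.4602, -0.3881, 0.0294]
eef_rot: [0.854, 0.521, -0.0, -0.0]
force: [0.2, 0.1, -0.6]
width: 0.333
gripper_force: 0.0
```

```bash
python3 -m pendant '[[0,[0,0,0],[0,0,0]],[0,[0,0,0],[0,0,0]],[0,[0,0,0],[0,0,0]],[0,[0,0,0],[0,0,0]],[0,[0,0,0],[0,0,0]]]'
python3 -m pendant '[[0,[0,0,0.03],[0,0,0]],[0,[0,0,0.06],[0,0,0]],[0,[0,0,0.09],[0,0,0]],[0,[0,0,0.09],[0,0,0]],[0,[0,0,0.09],[0,0,0]]]'
python3 - <<'E'
from h import *
C=cam('wrist');p,d=env.capture('wrist'); cv2.imwrite("pics/w2.png",p[:,:,::-1]); s=env.state(); print(s['force'],s['ft_torque'])
W=cloud(C,d)
m=(W[...,2]>.05)&(W[...,2]<.11)&(np.hypot(W[...,0]-.517,W[...,1]+.28)<.06); q=W[m]
print(len(q),np.percentile(q,[1,99],axis=0))
E
```

```text
time_s: 5.55
eef_pos: [0.4603, -0.3881, 0.0294]
eef_rot: [0.854, 0.521, 0.0, 0.0]
force: [0.8, -0.5, -1.1]
width: 0.12
gripper_force: 40.0
time_s: 6.05
eef_pos: [0.4603, -0.3881, 0.0431]
eef_rot: [0.854, 0.521, -0.0, 0.0]
force: [-0.2, -0.2, -3.6]
width: 0.123
gripper_force: 40.0
[-0.38256466  0.9422192  -3.43124929] [-0.4687269   0.24826126 -0.0134537 ]
5312 [[ 0.47624911 -0.33282677  0.05131388]
 [ 0.55029517 -0.2632228   0.07614105]]
```

View pics/w2.png

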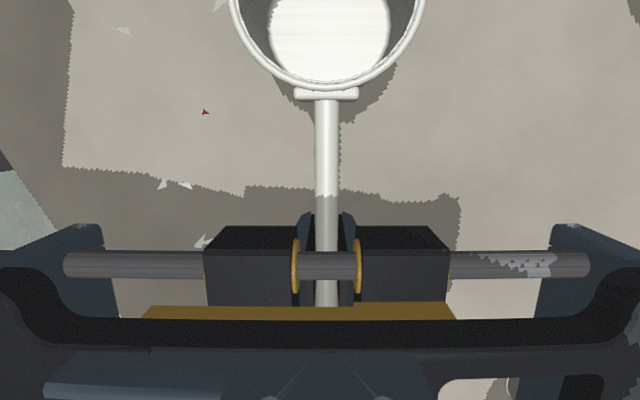

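Dipper gripped and lifted, with its handle centred between the fingers at column 326. Moving halfway, then looking at the outlet.

```bash
python3 -m pendant '[[0,[0.02,0.2,0],[0,0,0]],[0,[0.05,0.4,-0.02],[0,0,0]],[0,[0.07,0.6,-0.04],[0,0,0]],[0,[0.07,0.7,-0.04],[0,0,0]],[0,[0.07,0.7,-0.04],[0,0,0]]]'
python3 -m pendant '[[0,[0,0,0],[0,0,0]],[0,[0,0,0],[0,0,0]]]'
python3 - <<'E'
from h import *
C=cam('wrist');p,d=env.capture('wrist'); cv2.imwrite("pics/w3.png",p[:,:,::-1])
Ct=cam('top');t,td=env.capture('top'); S=env.capture('side')
cv2.imwrite("pics/t3.png",cv2.resize(t[150:240,220:400,::-1],(720,360),interpolation=3))
cv2.imwrite("pics/s3.png",cv2.resize(S[0][140:300,260:420,::-1],(480,480),interpolation=3))
a=cv2.resize(cv2.imread("pics/w3.png"),(640,400)); b=cv2.imread("pics/t3.png"); 
o=np.zeros((600,800,3),np.uint8); o[:200,:320]=cv2.resize(a,(320,200)); o[:400,320:]=cv2.resize(cv2.imread("pics/s3.png"),(480,480))[:400]; o[400:600,:400]=cv2.resize(b,(400,200)); 
o[400:600,400:720]=cv2.resize(a[:130],(320,65))[0:65].repeat(3,0)[:200] if 0 else 0
cv2.imwrite("pics/m3.png",o)
E
```

```text
time_s: 6.6
eef_pos: [0.4704, -0.2815, 0.0367]
eef_rot: [0.853, 0.522, -0.0, -0.001]
force: [-0.0, 0.6, -3.1]
width: 0.12
gripper_force: 40.0
time_s: 6.8
eef_pos: [0.471, -0.2841, 0.0372]
eef_rot: [0.854, 0.521, 0.0, 0.0]
force: [0.2, 0.2, -3.5]
width: 0.117
gripper_force: 40.0
```

View pics/m3.png

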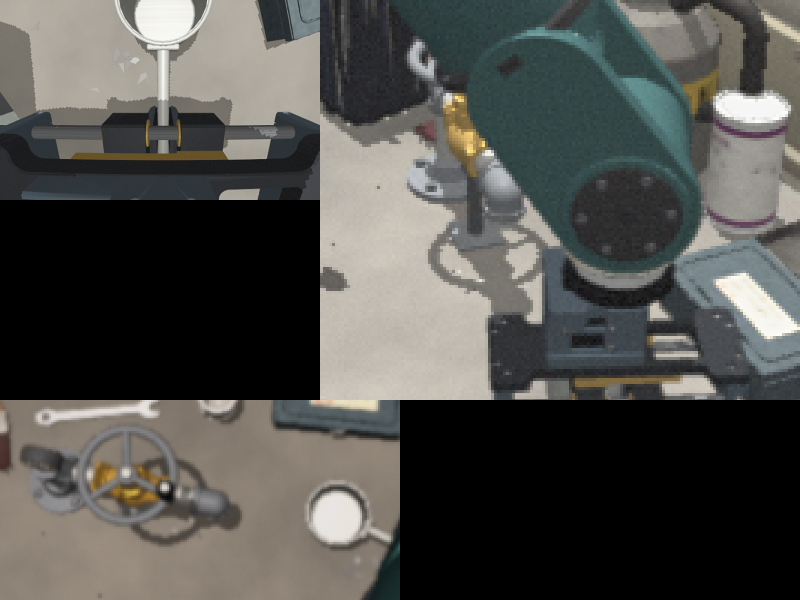

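The side crop shows the spout's lower end at about (506,213) in the mosaic, i.e. side pixel (322,211). The top crop shows the elbow at (211,502), i.e. top pixel (315,196), and the cup at (337,516), i.e. (371.7,202).

```bash
python3 - <<'E'
from h import *
print(onplane(cam('side'),(322,211),.083)); print(proj(cam('side'),[.536,-.018,.083]))
C=cam('top'); print(onplane(C,(315,195.9),.12), 'cup',onplane(C,(371.7-.3,202-.3),.068))
T=cloud(C,np.load("pics/top0.npy"));
m=(np.hypot(T[...,0]-.536,T[...,1]+.015)<.035)&(T[...,2]>.1)&(T[...,2]<.15); q=T[m]; print(np.percentile(q,[2,50,98],axis=0))
S=cloud(cam('side'),np.load("pics/side0.npy"))
m=(np.hypot(S[...,0]-.536,S[...,1]+.015)<.035)&(S[...,2]>.085)&(S[...,2]<.105); q=S[m]; print(np.percentile(q,[2,50,98],axis=0),len(q))
C=cam('wrist'); print(onplane(C,(326.5,19),.068)) 
E
```

```text
[ 0.54414167 -0.00336237  0.083     ]
[[322.06904773 214.35927066]]
[ 0.53439501 -0.01363182  0.12      ] cup [ 0.52260583 -0.17570128  0.068     ]
[[ 0.51674688 -0.03307582  0.10175907]
 [ 0.5332461  -0.00777302  0.12701307]
 [ 0.55308435  0.01713141  0.13715734]]
[[ 0.51602096 -0.03347051  0.0853124 ]
 [ 0.52658099 -0.02523849  0.09972509]
 [ 0.54994731 -0.00350473  0.10425416]] 66
[ 0.52234163 -0.18580752  0.068     ]
```

```bash
python3 -m pendant '[[0,[0.02,0.2,0],[0,0,0]],[0,[0.03,0.4,0],[0,0,0]],[0,[0.05,0.6,0],[0,0,0]],[0,[0.06,0.75,0],[0,0,0]],[0,[0.06,0.75,0],[0,0,0]]]'
python3 -m pendant '[[0,[0,0.15,0],[0,0,0]],[0,[0,0.32,0],[0,0,0]],[0,[0,0.32,0],[0,0,0]],[0,[0,0.32,0],[0,0,0]]]'
python3 - <<'E'
from h import *
C=cam('wrist');p,d=env.capture('wrist'); cv2.imwrite("pics/w4.png",p[:,:,::-1])
t,td=env.capture('top'); S=env.capture('side')
o=np.zeros((600,800,3),np.uint8); o[:300,:480]=cv2.resize(p,(480,300)); o[300:600,:540]=cv2.resize(t[160:235,260:395],(540,300),interpolation=3); o[:300,480:800]=cv2.resize(S[0][170:245,280:360],(320,300),interpolation=3)
cv2.imwrite("pics/m4.png",o[:,:,::-1]); print(env.state()['force'])
E
```

```text
time_s: 7.45
eef_pos: [0.4795, -0.1689, 0.0369]
eef_rot: [0.853, 0.521, -0.0, -0.0]
force: [0.8, 0.5, -3.5]
width: 0.123
gripper_force: 40.0
time_s: 7.85
eef_pos: [0.4801, -0.123, 0.037]
eef_rot: [0.854, 0.521, 0.0, 0.0]
force: [0.4, -0.1, -3.0]
width: 0.121
gripper_force: 40.0
[ 0.40767472  0.49387305 -3.51073071]
```

View pics/m4.png

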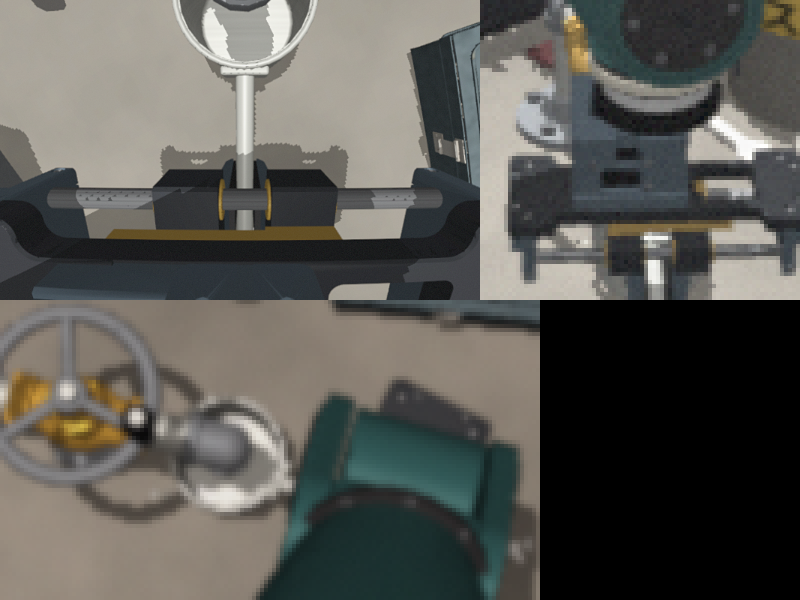

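The top crop shows the cup rim spanning (177–288, 396–512), centre (233,454), with the elbow over it at (220,445). The wrist view shows the spout inside the cup's far half.

```bash
python3 - <<'E'
from h import *
C=cam('top'); print('rim',onplane(C,(260+233/4-.4,160+154/4-.4),.068))
T=(260-.4,160-.4)
for P in ([.535,-.016,.068],[.535,-.016,.12],[.535,-.016,.135]): print((proj(C,P)[0]-T)*4+[0,300])
C=cam('wrist'); print('spout proj in mosaic',proj(C,[.535,-.016,.083])*.75)
print('rim bottom mosaic (245,68) ->',onplane(C,(245/.75,68/.75),.068), 'edges', onplane(C,(174/.75,10/.75),.068),onplane(C,(317/.75,10/.75),.068))
E
```

```text
rim [ 0.53482357 -0.0210834   0.068     ]
[225.96480797 453.83577474]
[224.98582478 444.30289983]
[224.69024733 441.42456934]
spout proj in mosaic [[242.29776158 -17.26831369]]
rim bottom mosaic (245,68) -> [ 0.51838644 -0.05120562  0.068     ] edges [ 0.49743988 -0.00497594  0.068     ] [ 0.56867364 -0.04167955  0.068     ]
```

```bash
python3 -m pendant '[[0,[0,0.01,-0.02],[0,0,0]],[0,[0,0.01,-0.04],[0,0,0]],[0,[0,0.01,-0.05],[0,0,0]],[0,[0,0.01,-0.053],[0,0,0]],[0,[0,0.01,-0.053],[0,0,0]]]'
python3 -m pendant '[[0.4,[0,0,0],[0,0,0]],[0.4,[0,0,0],[0,0,0]],[0.4,[0,0,0],[0,0,0]],[0.4,[0,0,0],[0,0,0]],[0.4,[0,0,0],[0,0,0]]]' 40
python3 -m pendant '[[0.4,[0,-0.05,0.2],[0,0,0]],[0.4,[0,-0.1,0.5],[0,0,0]],[0.4,[0,-0.2,0.8],[0,0,0]],[0.4,[0,-0.3,1],[0,0,0]],[0.4,[0,-0.3,1],[0,0,0]]]'
python3 -m pendant '[[0.5,[0,-0.1,0.2],[0,0,0]],[0.5,[0,-0.3,0.5],[0,0,0]],[0.5,[0,-0.5,0.8],[0,0,0]],[0.5,[0,-0.5,1],[0,0,0]],[0.5,[0,-0.5,1],[0,0,0]]]'
python3 - <<'E'
from h import *
env.state(); C=cam('wrist');p,d=env.capture('wrist'); cv2.imwrite("pics/w5.png",p[:,:,::-1]); s=env.state(); print(s['eef_pos'],s['eef_rot'],s['joint_pos'])
t,td=env.capture('top')
o=np.zeros((600,800,3),np.uint8); o[:300,:480]=cv2.resize(p,(480,300)); o[300:600,:540]=cv2.resize(t[160:235,260:395],(540,300),interpolation=3)
cv2.imwrite("pics/m5.png",o[:,:,::-1]); cv2.imwrite("pics/w5.png",p[:,:,::-1])
E
```

```text
time_s: 8.5
eef_pos: [0.4805, -0.1215, 0.0293]
eef_rot: [0.854, 0.521, 0.0, 0.0]
force: [-0.3, -4.2, 6.6]
width: 0.119
gripper_force: 40.0
time_s: 9.0
eef_pos: [0.4797, -0.121, 0.0289]
eef_rot: [0.854, 0.521, -0.0, -0.0]
force: [0.3, 0.3, -0.4]
width: 0.399
gripper_force: 0.0
time_s: 9.5
eef_pos: [0.482, -0.1681, 0.1832]
eef_rot: [0.854, 0.52, 0.002, 0.003]
force: [-1.2, 0.3, -0.2]
width: 0.4
gripper_force: 0.0
time_s: 10.0
eef_pos: [0.4814, -0.2426, 0.333]
eef_rot: [0.854, 0.52, 0.002, 0.003]
force: [0.1, -1.0, -0.2]
width: 0.502
gripper_force: 0.0
[ 0.48041469 -0.24165238  0.3301648 ] [8.53893237e-01 5.20446300e-01 7.21602557e-04 1.21171474e-03] [-5.09424472e-01 -9.59748192e-03  1.97419590e+00  7.07022257e-05
  1.17417438e+00 -3.34036420e-02]
```

View pics/m5.png

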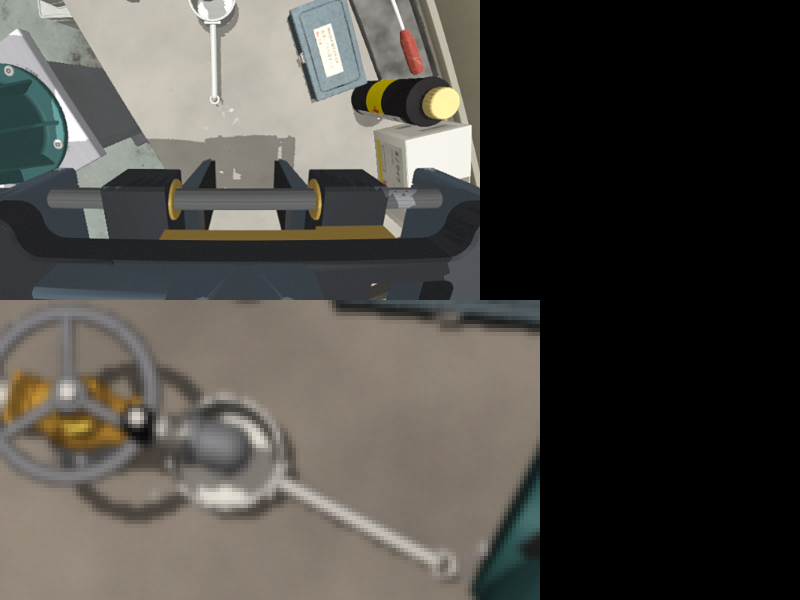

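The dipper stands alone, cup centre at about (230,453) in the top crop against a predicted outlet of (226,455). I'm heading for the crank handle now, turning the tool so the fingers close along world y.

```bash
for i in 1; do :; done
python3 -m pendant '[[0.5,[0.02,0.1,0],[0,0,0.09]],[0.5,[0.04,0.25,0],[0,0,0.18]],[0.5,[0.07,0.4,0],[0,0,0.27]],[0.5,[0.1,0.5,0],[0,0,0.36]],[0.5,[0.115,0.62,0],[0,0,0.435]]]'
python3 -m pendant '[[0.5,[0.02,0.1,0],[0,0,0.09]],[0.5,[0.04,0.25,0],[0,0,0.18]],[0.5,[0.07,0.4,0],[0,0,0.27]],[0.5,[0.1,0.5,0],[0,0,0.36]],[0.5,[0.115,0.62,0],[0,0,0.435]]]'
python3 -m pendant '[[0.5,[0.02,0.1,0],[0,0,0.09]],[0.5,[0.04,0.25,0],[0,0,0.18]],[0.5,[0.07,0.4,0],[0,0,0.27]],[0.5,[0.1,0.5,0],[0,0,0.36]],[0.5,[0.115,0.62,0],[0,0,0.435]]]'
python3 -m pendant '[[0.5,[0,0,0],[0,0,0]],[0.5,[0,0,0],[0,0,0]]]'
python3 - <<'E'
from h import *
C=cam('wrist'); s=env.state();p,d=env.capture('wrist'); cv2.imwrite("pics/w6.png",p[:,:,::-1]); print(s['eef_pos'],R.from_quat(s['eef_rot']).as_matrix()[:,1],s['joint_pos'])
W=cloud(C,d)
for lo,hi in((.195,.225),(.262,.285)):
  m=(W[...,2]>lo)&(W[...,2]<hi)&(np.hypot(W[...,0]-.557,W[...,1]-.085)<.08); q=W[m]; print(len(q),np.percentile(q,[1,50,99],axis=0) if len(q) else '')
print(proj(C,[[.5323,.0367,.271],[.557,.0855,.21]]))
E
```

```text
time_s: 10.6
eef_pos: [0.4964, -0.1466, 0.3265]
eef_rot: [0.627, 0.779, -0.001, -0.002]
force: [-0.2, -0.5, -0.8]
width: 0.495
gripper_force: 0.0
time_s: 11.1
eef_pos: [0.5135, -0.0537, 0.3265]
eef_rot: [0.33, 0.944, -0.0, -0.002]
force: [-0.5, -0.7, 0.2]
width: 0.503
gripper_force: 0.0
time_s: 11.6
eef_pos: [0.5306, 0.0391, 0.3265]
eef_rot: [-0.005, 1.0, -0.0, -0.002]
force: [0.4, -0.4, -0.5]
width: 0.498
gripper_force: 0.0
time_s: 11.8
eef_pos: [0.5307, 0.0382, 0.3272]
eef_rot: [-0.001, 1.0, -0.0, -0.001]
force: [0.2, 0.2, 0.5]
width: 0.502
gripper_force: 0.0
[0.53071521 0.03822328 0.32724765] [-2.28765113e-03  9.99997371e-01 -1.58454895e-04] [ 2.81412998e-02 -1.46685875e-02  1.98459548e+00 -1.00445626e-04
  1.17421253e+00 -1.54490356e+00]
3037 [[0.49918965 0.0301489  0.20063313]
 [0.53333436 0.0908899  0.2066924 ]
 [0.5897244  0.14617693 0.21131358]]
516 [[0.52339955 0.03093646 0.26211333]
 [0.53129362 0.04044392 0.26956554]
 [0.54198789 0.04986467 0.27323299]]
[[324.15962622 212.86681907]
 [373.7178695  219.01773193]]
```

View pics/w6.png

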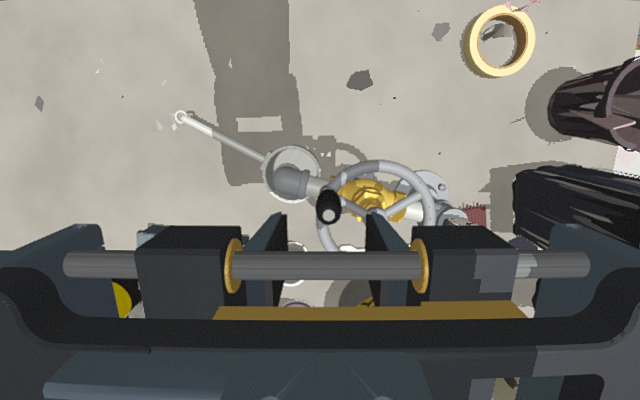

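Handle top at (329,213) sits between the fingers, slightly right of centre, with the hub off to the right. Descending and gripping.

```bash

python3 -m pendant '[[0.5,[0.01,0.01,-0.2],[0,0,0]],[0.5,[0.01,0.01,-0.4],[0,0,0]],[0.5,[0.01,0.01,-0.65],[0,0,0]],[0.5,[0.01,0.01,-0.65],[0,0,0]],[0.5,[0.01,0.01,-0.65],[0,0,0]]]'
python3 -m pendant '[[0,[0,0,0],[0,0,0]],[0,[0,0,0],[0,0,0]],[0,[0,0,0],[0,0,0]],[0,[0,0,0],[0,0,0]],[0,[0,0,0],[0,0,0]]]' 25
python3 - <<'E'
from h import *
C=cam('top');t,td=env.capture('top'); s=env.state(); print(s['eef_pos'],s['width'],s['gripper_force'],s['force'])
def rows(a0,n,step,dz):
    pass
c=np.array([.557,.0857])
h=s['eef_pos'][:2]-c; a=np.degrees(np.arctan2(h[1],h[0])); print('ang',a,'r',np.hypot(*h))
# clockwise 18 deg steps using r=.055
for k in range(0,6):
    b=np.radians(a-18*k); print(k,((c+.055*np.array([np.cos(b),np.sin(b)])-s['eef_pos'][:2])/.15).round(3))
E
```

```text
time_s: 12.35
eef_pos: [0.5328, 0.039, 0.2317]
eef_rot: [-0.001, 1.0, -0.0, -0.001]
force: [0.7, 1.0, 0.3]
width: 0.503
gripper_force: 0.0
time_s: 12.85
eef_pos: [0.5335, 0.0395, 0.2322]
eef_rot: [-0.002, 1.0, 0.0, 0.001]
force: [0.1, 0.9, 5.3]
width: 0.236
gripper_force: 25.0
[0.53346162 0.0394917  0.2321862 ] 0.23457458803504322 25.000919517769944 [-0.71975382 -0.06121993  6.47921072]
ang -116.9941688708233 r 0.05185809720402346
0 [-0.01  -0.019]
1 [-0.102  0.049]
2 [-0.17   0.142]
3 [-0.205  0.251]
4 [-0.205  0.365]
5 [-0.17   0.474]
```

```bash
cat >> h.py <<'E'
def circ(c,steps,step,r=.055,dz=0.,p0=None,z=0.):
    # scaled shifts from commanded p0 (xy) along the circle about c, dz per step (m), z initial
    h=np.array(p0)-c; a=np.arctan2(h[1],h[0])
    for k in range(1,steps+1):
        b=a+step*k; q=(np.array(c)+r*np.array([np.cos(b),np.sin(b)])-p0)/.15
        print(k,'[%.3f,%.3f,%.3f]'%(*q,(z+dz*k)/.15))
E
python3 -m pendant '[[0,[-0.05,0.02,0.01],[0,0,0]],[0,[-0.1,0.05,0.015],[0,0,0]],[0,[-0.135,0.095,0.015],[0,0,0]],[0,[-0.165,0.145,0.015],[0,0,0]],[0,[-0.165,0.145,0.015],[0,0,0]]]'
python3 - <<'E'
from h import *
s=env.state();print(s['eef_pos'],s['force'],s['gripper_force'])
for c in([.557,.0857],[.558,.0875]):
  h=s['eef_pos'][:2]-c; print(np.degrees(np.arctan2(h[1],h[0])),np.hypot(*h))
  circ(c,4,-np.radians(15),p0=s['eef_pos'][:2])
E
```

```text
time_s: 13.4
eef_pos: [0.5089, 0.0626, 0.2331]
eef_rot: [-0.002, 1.0, 0.001, 0.002]
force: [16.7, 9.7, -18.0]
width: 0.237
gripper_force: 25.0
[0.50894491 0.06256654 0.23314462] [ 16.67646074   9.73692657 -18.01660524] 24.997159265039954
-154.29408671514238 0.05333337487819912
1 [-0.040,0.086,0.000]
2 [-0.045,0.182,0.000]
3 [-0.026,0.275,0.000]
4 [0.017,0.361,0.000]
-153.05692085341656 0.05502798853834401
1 [-0.032,0.090,0.000]
2 [-0.039,0.186,0.000]
3 [-0.022,0.280,0.000]
4 [0.020,0.366,0.000]
```

```bash

python3 -m pendant '[[0,[0,0,-0.003],[0,0,0]],[0,[-0.012,0.04,-0.004],[0,0,0]],[0,[-0.024,0.085,-0.005],[0,0,0]],[0,[-0.029,0.13,-0.006],[0,0,0]],[0,[-0.03,0.16,-0.006],[0,0,0]]]' 10
python3 - <<'E'
from h import *
s=env.state();print(s['eef_pos'],s['force'],s['gripper_force'])
for c in([.558,.0875],[.559,.088]):
  h=s['eef_pos'][:2]-c; print(np.degrees(np.arctan2(h[1],h[0])),np.hypot(*h))
  circ(c,4,-np.radians(8),p0=s['eef_pos'][:2])
E
```

```text
time_s: 13.9
eef_pos: [0.5032, 0.0856, 0.2328]
eef_rot: [-0.002, 1.0, -0.0, -0.001]
force: [-4.3, -2.8, 5.2]
width: 0.236
gripper_force: 10.0
[0.5031728  0.08562237 0.23281265] [-4.3318869  -2.82553615  5.22940548] 10.000347969980794
-178.03859459304311 0.054859346212936186
1 [0.001,0.051,0.000]
2 [0.010,0.101,0.000]
3 [0.026,0.150,0.000]
4 [0.048,0.196,0.000]
-177.56129617639792 0.05587781230823229
1 [0.007,0.051,0.000]
2 [0.016,0.102,0.000]
3 [0.031,0.151,0.000]
4 [0.053,0.197,0.000]
```

```bash

python3 -m pendant '[[0,[0,0.025,0],[0,0,0]],[0,[0.001,0.05,-0.001],[0,0,0]],[0,[0.005,0.07,-0.001],[0,0,0]],[0,[0.005,0.07,-0.001],[0,0,0]]]'
python3 -m pendant '[[0,[0.003,0.012,0],[0,0,0]],[0,[0.003,0.012,0],[0,0,0]],[0,[0.003,0.012,0],[0,0,0]]]'
```

```text
time_s: 14.3
eef_pos: [0.5039, 0.0962, 0.2326]
eef_rot: [-0.002, 1.0, 0.0, -0.001]
force: [-6.5, 1.8, 7.0]
width: 0.24
gripper_force: 10.0
time_s: 14.6
eef_pos: [0.5042, 0.0979, 0.2326]
eef_rot: [-0.002, 1.0, 0.0, -0.001]
force: [-7.9, 0.3, 7.2]
width: 0.239
gripper_force: 10.0
```

```bash

python3 -m pendant '[[0,[0.004,0.013,0],[0,0,0]],[0,[0.004,0.013,0],[0,0,0]],[0,[0.004,0.013,0],[0,0,0]]]'
python3 -m pendant '[[0,[0.004,0.013,0],[0,0,0]],[0,[0.004,0.013,0],[0,0,0]],[0,[0.004,0.013,0],[0,0,0]]]'
```

```text
time_s: 14.9
eef_pos: [0.5047, 0.0998, 0.2326]
eef_rot: [-0.002, 1.0, 0.0, -0.001]
force: [-7.4, 1.0, 7.8]
width: 0.241
gripper_force: 10.0
time_s: 15.2
eef_pos: [0.5051, 0.1016, 0.2325]
eef_rot: [-0.002, 1.0, -0.0, -0.001]
force: [-9.8, -0.4, 6.8]
width: 0.237
gripper_force: 10.0
```

```bash

python3 -m pendant '[[0,[0,0.013,-0.001],[0,0,0]],[0,[0,0.013,-0.001],[0,0,0]],[0,[0,0.013,-0.001],[0,0,0]]]'
python3 -m pendant '[[0,[0.003,0.013,0],[0,0,0]],[0,[0.003,0.013,0],[0,0,0]],[0,[0.003,0.013,0],[0,0,0]]]'
python3 -m pendant '[[0,[0.003,0.013,0],[0,0,0]],[0,[0.003,0.013,0],[0,0,0]],[0,[0.003,0.013,0],[0,0,0]]]'
```

```text
time_s: 15.5
eef_pos: [0.5053, 0.1029, 0.2324]
eef_rot: [-0.002, 1.0, -0.001, -0.001]
force: [-7.5, -6.7, 8.3]
width: 0.24
gripper_force: 10.0
time_s: 15.8
eef_pos: [0.5062, 0.1043, 0.2324]
eef_rot: [-0.002, 1.0, -0.001, -0.001]
force: [-2.4, -13.8, 4.3]
width: 0.244
gripper_force: 10.0
time_s: 16.1
eef_pos: [0.507, 0.1056, 0.2323]
eef_rot: [-0.002, 1.0, -0.002, -0.0]
force: [-0.7, -20.2, 1.5]
width: 0.252
gripper_force: 10.0
```

The force climbs to 20 N from y ≈ 0.102 on: that is the stop. I'll hold, then work out the circle rows for backing off.

```bash

python3 -m pendant '[[0,[0,0,0],[0,0,0]],[0,[0,0,0],[0,0,0]],[0,[0,0,0],[0,0,0]]]'
python3 - <<'E'
from h import *
c=np.array([.5581,.0885]); P=lambda a:c+.055*np.array([np.cos(np.radians(a)),np.sin(np.radians(a))])
def show(p0,angs,dz0):
    print(','.join('[0,[%.3f,%.3f,%.3f],[0,0,0]]'%(*((P(a)-p0)/.15),(dz0+.0002*i)/.15) for i,a in enumerate(angs)))
show(np.array([.506,.1075]),[166,184,202,220,238],0)
for a in(238,328,58,148): print(a); show(P(a),[a+18*k for k in range(1,6)],.0002)
E
```

```text
time_s: 16.4
eef_pos: [0.507, 0.1056, 0.2323]
eef_rot: [-0.002, 1.0, -0.002, -0.0]
force: [0.0, -19.5, 2.1]
width: 0.244
gripper_force: 10.0
[0,[-0.008,-0.038,0.000],[0,0,0]],[0,[-0.018,-0.152,0.001],[0,0,0]],[0,[0.007,-0.264,0.003],[0,0,0]],[0,[0.066,-0.362,0.004],[0,0,0]],[0,[0.153,-0.438,0.005],[0,0,0]]
238
[0,[0.106,-0.045,0.001],[0,0,0]],[0,[0.220,-0.055,0.003],[0,0,0]],[0,[0.332,-0.029,0.004],[0,0,0]],[0,[0.430,0.030,0.005],[0,0,0]],[0,[0.505,0.117,0.007],[0,0,0]]
328
[0,[0.045,0.106,0.001],[0,0,0]],[0,[0.055,0.220,0.003],[0,0,0]],[0,[0.029,0.332,0.004],[0,0,0]],[0,[-0.030,0.430,0.005],[0,0,0]],[0,[-0.117,0.505,0.007],[0,0,0]]
58
[0,[-0.106,0.045,0.001],[0,0,0]],[0,[-0.220,0.055,0.003],[0,0,0]],[0,[-0.332,0.029,0.004],[0,0,0]],[0,[-0.430,-0.030,0.005],[0,0,0]],[0,[-0.505,-0.117,0.007],[0,0,0]]
148
[0,[-0.045,-0.106,0.001],[0,0,0]],[0,[-0.055,-0.220,0.003],[0,0,0]],[0,[-0.029,-0.332,0.004],[0,0,0]],[0,[0.030,-0.430,0.005],[0,0,0]],[0,[0.117,-0.505,0.007],[0,0,0]]
```

```bash

python3 -m pendant '[[0,[-0.008,-0.038,0],[0,0,0]],[0,[-0.018,-0.152,0.001],[0,0,0]],[0,[0.007,-0.264,0.003],[0,0,0]],[0,[0.066,-0.362,0.004],[0,0,0]],[0,[0.153,-0.438,0.005],[0,0,0]]]' 15
python3 -m pendant '[[0,[0.106,-0.045,0.001],[0,0,0]],[0,[0.22,-0.055,0.003],[0,0,0]],[0,[0.332,-0.029,0.004],[0,0,0]],[0,[0.43,0.03,0.005],[0,0,0]],[0,[0.505,0.117,0.007],[0,0,0]]]'
```

```text
time_s: 16.9
eef_pos: [0.5306, 0.0411, 0.2335]
eef_rot: [-0.002, 1.0, 0.0, 0.0]
force: [3.0, 8.5, -0.4]
width: 0.241
gripper_force: 15.0
time_s: 17.4
eef_pos: [0.6075, 0.0588, 0.2343]
eef_rot: [-0.002, 1.0, -0.0, -0.0]
force: [-5.4, 0.4, 3.9]
width: 0.237
gripper_force: 15.0
```

```bash

python3 -m pendant '[[0,[0.045,0.106,0.001],[0,0,0]],[0,[0.055,0.22,0.003],[0,0,0]],[0,[0.029,0.332,0.004],[0,0,0]],[0,[-0.03,0.43,0.005],[0,0,0]],[0,[-0.117,0.505,0.007],[0,0,0]]]'
python3 -m pendant '[[0,[-0.106,0.045,0.001],[0,0,0]],[0,[-0.22,0.055,0.003],[0,0,0]],[0,[-0.332,0.029,0.004],[0,0,0]],[0,[-0.43,-0.03,0.005],[0,0,0]],[0,[-0.505,-0.117,0.007],[0,0,0]]]'
python3 -m pendant '[[0,[-0.045,-0.106,0.001],[0,0,0]],[0,[-0.055,-0.22,0.003],[0,0,0]],[0,[-0.029,-0.332,0.004],[0,0,0]],[0,[0.03,-0.43,0.005],[0,0,0]],[0,[0.117,-0.505,0.007],[0,0,0]]]'
```

```text
time_s: 17.9
eef_pos: [0.5885, 0.136, 0.2356]
eef_rot: [-0.002, 1.0, -0.0, 0.001]
force: [0.1, -4.4, 2.9]
width: 0.238
gripper_force: 15.0
time_s: 18.4
eef_pos: [0.5118, 0.1174, 0.2365]
eef_rot: [-0.002, 1.0, -0.0, 0.001]
force: [11.0, -4.4, -4.9]
width: 0.242
gripper_force: 15.0
time_s: 18.9
eef_pos: [0.5296, 0.0415, 0.2375]
eef_rot: [-0.002, 1.0, 0.0, 0.0]
force: [1.3, 6.8, 0.5]
width: 0.233
gripper_force: 15.0
```

```bash

python3 -m pendant '[[0,[0.106,-0.045,0.001],[0,0,0]],[0,[0.22,-0.055,0.003],[0,0,0]],[0,[0.332,-0.029,0.004],[0,0,0]],[0,[0.43,0.03,0.005],[0,0,0]],[0,[0.505,0.117,0.007],[0,0,0]]]'
python3 -m pendant '[[0,[0.045,0.106,0.001],[0,0,0]],[0,[0.055,0.22,0.003],[0,0,0]],[0,[0.029,0.332,0.004],[0,0,0]],[0,[-0.03,0.43,0.005],[0,0,0]],[0,[-0.117,0.505,0.007],[0,0,0]]]'
python3 -m pendant '[[0,[-0.106,0.045,0.001],[0,0,0]],[0,[-0.22,0.055,0.003],[0,0,0]],[0,[-0.332,0.029,0.004],[0,0,0]],[0,[-0.43,-0.03,0.005],[0,0,0]],[0,[-0.505,-0.117,0.007],[0,0,0]]]'
python3 -m pendant '[[0,[-0.025,-0.05,0.001],[0,0,0]],[0,[-0.045,-0.106,0.001],[0,0,0]],[0,[-0.045,-0.106,0.001],[0,0,0]],[0,[-0.045,-0.106,0.001],[0,0,0]]]'
python3 -m pendant '[[0,[0,0,0],[0,0,0]],[0,[0,0,0],[0,0,0]],[0,[0,0,0],[0,0,0]],[0,[0,0,0],[0,0,0]]]'
python3 - <<'E'
from h import *
s=env.state(); print(s['eef_pos'],s['qd'],s['force'])
t,td=env.capture('top');S=env.capture('side')[0]; w=env.capture('wrist')[0]
o=np.zeros((600,800,3),np.uint8); o[:300,:480]=cv2.resize(w,(480,300)); o[300:600,:540]=cv2.resize(t[135:210,260:395] if 0 else t[160:235,260:395],(540,300),interpolation=3); o[:300,480:800]=cv2.resize(S[170:245,280:360],(320,300),interpolation=3)
cv2.imwrite("pics/m7.png",o[:,:,::-1])
E
```

```text
time_s: 19.4
eef_pos: [0.607, 0.0589, 0.2386]
eef_rot: [-0.002, 1.0, -0.0, 0.0]
force: [-2.0, -1.2, 3.9]
width: 0.238
gripper_force: 15.0
time_s: 19.9
eef_pos: [0.5887, 0.1358, 0.2398]
eef_rot: [-0.002, 1.0, -0.0, 0.001]
force: [0.2, -4.3, 3.0]
width: 0.236
gripper_force: 15.0
time_s: 20.4
eef_pos: [0.5119, 0.1173, 0.2407]
eef_rot: [-0.002, 1.0, -0.0, 0.001]
force: [9.2, -2.3, -1.7]
width: 0.238
gripper_force: 15.0
time_s: 20.8
eef_pos: [0.5056, 0.1009, 0.2408]
eef_rot: [-0.002, 1.0, -0.0, -0.0]
force: [1.3, -1.5, 4.1]
width: 0.237
gripper_force: 15.0
time_s: 21.2
eef_pos: [0.5057, 0.1014, 0.2407]
eef_rot: [-0.002, 1.0, -0.0, -0.0]
force: [1.4, -1.7, 4.0]
width: 0.238
gripper_force: 15.0
[0.50573786 0.10144866 0.24073913] [-8.66109075e-05 -2.22142807e-04  1.12041881e-03 -2.03275227e-03
 -8.51502716e-04  1.07762682e-03] [ 1.41810494 -1.6902487   4.02034258]
```

View pics/m7.png

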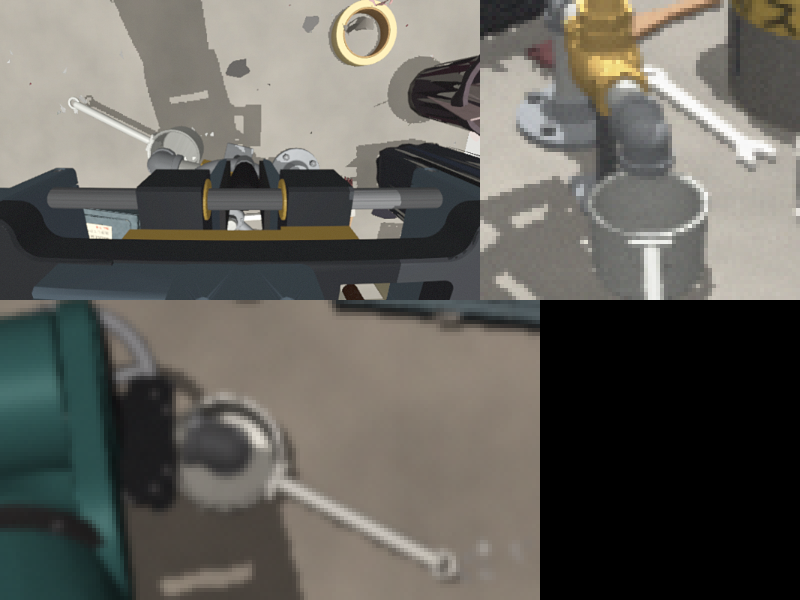

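The mosaic shows the fingers round the crank handle and the dipper under the spout: in the side crop, rim centre at about (650,206) and spout end at about (648,165). I'll check the centring with side and top depth.

```bash
python3 - <<'E'
from h import *
from scipy.optimize import least_squares
def fit(q,r,c0): return least_squares(lambda c:np.hypot(q[:,0]-c[0],q[:,1]-c[1])-r,c0,loss='soft_l1',f_scale=.003).x
for n in('side','top'):
    C=cam(n);W=cloud(C,env.capture(n)[1]).reshape(-1,3)
    m=np.hypot(W[:,0]-.536,W[:,1]+.017)<.055; W=W[m]
    b=W[(W[:,2]>.054)&(W[:,2]<.068)]; b=b[np.hypot(b[:,0]-.536,b[:,1]+.017)>.03]
    print(n,'rim',len(b),fit(b,.040,[.536,-.017]),b.min(0),b.max(0))
    s=W[(W[:,2]>.083)&(W[:,2]<.098)&(np.hypot(W[:,0]-.536,W[:,1]+.017)<.03)]
    if len(s)>5: print('spout',len(s),fit(s,.0125,[.536,-.017]),np.percentile(s,[5,50,95],axis=0))
    s=W[(W[:,2]>.098)]
    if len(s)>5: print('elbow',len(s),np.percentile(s,[3,50,97],axis=0))
    if n=='side': print(proj(C,[[.536,-.017,.06],[.535,-.014,.083]]), 'rim px (322.1,221.1)->',onplane(C,(280+170/4-.4,170+206/4-.4),.06))
E
```

```text
side rim 162 [ 0.53691663 -0.01453054] [ 0.49562607 -0.06491917  0.05411941] [0.57916473 0.02959832 0.06323872]
spout 30 [ 0.53403129 -0.01565754] [[ 0.51705743 -0.03230728  0.08416379]
 [ 0.52879483 -0.02379785  0.09014711]
 [ 0.54518931 -0.01262334  0.09746105]]
elbow 687 [[ 0.49578303 -0.03018265  0.10178382]
 [ 0.52747045  0.01412583  0.31996986]
 [ 0.55411137  0.03577376  0.36259462]]
[[321.90613304 221.12564538]
 [321.02734146 213.75768669]] rim px (322.1,221.1)-> [ 0.53652599 -0.01715866  0.06      ]
top rim 140 [ 0.53566961 -0.01634349] [ 0.49449964 -0.06473596  0.05401864] [0.57757512 0.01944736 0.06792722]
elbow 448 [[ 0.49773831 -0.03026144  0.10686243]
 [ 0.5284196   0.01127622  0.13565656]
 [ 0.55101523  0.03521474  0.36582591]]
```

Rim (0.536,-0.016) and spout (0.534,-0.016) agree within about 3 mm, and the wheel is back at its stop position two turns on, at rest.

```bash
python3 -c "
from bench import env
print(env.close_job())"
```

```text
the job is handed in; nothing more can be done
None
```

I handed the job in, though no verdict came back: the dipper is let go under the outlet, centred within about 3 mm, and the valve was shut against its stop and backed off two full turns by tool position, with the crank handle still gripped at 15 N and the wheel at rest.

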